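Hang the centre rack on the two hooks of the lathe stand

TASK

Take the wooden tool rack by its top rail and hang it on the stand's two hooks, the left hook through the rack's round left eye and the right hook through the slotted right eye; the hooks have been knocked askew, so feel the eyes down over the prongs gently rather than forcing them. When both eyes lie right down on their hooks, and before you let go, press the rack down lightly (about 15 N on top of its own weight) for half a second to check that both hooks carry it, then release it, leave it hanging still, and leave the other things alone.

Things in the scene. Friction and masses are not known exactly. Their poses are not given: they have to be found in the camera images.
- rack: loose wooden rack for lathe centres standing on the bench, 76 mm deep (x), 343 mm wide over its eye plates (y), 165 mm high, 0.5 to 0.8 kg; origin at the centre of its underside, y along its rail to the round-eye (left) end. 5 mm thick steel eye plates stick out level from both ends. A back panel stands 95 mm high; the steel centres reach up to 97 mm above the underside and stay 45 mm clear of the middle (y)
- rail_mid (a point): middle of the rack's level grip rail, 150 mm above the underside; the rail is 20 mm thick (x), 30 mm tall (z), 206 mm long (y), open below: grip it here, fingers in front and behind
- eye_left (a point): centre of the round eye (12 mm hole, vertical axis, slightly chamfered) on the underside of the left (+y) eye plate, 140 mm above the rack's underside, 143 mm from its middle
- eye_right (a point): point on the underside of the right (-y) eye plate, 140 mm above the rack's underside, 143 mm from its middle; the plate has a slot 13 mm wide (x), reaching from 121 to 169 mm from the middle (y), so that it takes the right hook wherever that stands once the left eye is on
- stand: wooden stand bolted to the bench: two posts 38 x 38 mm, 264 mm high, 286 mm apart, joined by a low stretcher, a hook on the front of each; origin on the bench below the middle of the hook line, x from the hooks to the posts (post faces at x = 75 mm), y to the left hook; the seats are 220 mm up; the rack's body fits between the hooks: bring it in from the front (-x), eyes above the prong tips
- hook_left: steel plate on the left post, holding the left hook: a 7 mm rod 75 mm out of the post to -x, then a prong turned up, its square-cut tip 25 mm above the rod's top. Axes as the stand's. Origin: nominal seat of the eye, prong axis at the level of the rod's top. The pose is the plate's, not the rod's, which is knocked askew: swung at its root, prong up to 13 mm either way along y, and up to 3.5 mm high or low. Stiff.
- hook_right: steel plate on the right post, holding the right hook: a 7 mm rod 75 mm out of the post to -x, then a prong turned up, its square-cut tip 25 mm above the rod's top. Axes as the stand's. Origin: nominal seat of the eye, prong axis at the level of the rod's top. The pose is the plate's, not the rod's, which is knocked askew: swung at its root, prong up to 4 mm either way along y, and up to 3.5 mm high or low. Stiff.
- wax_tin: bystander: yellow tin with a white lid, 68 mm across, 36 mm high, standing below the hooks; origin at the centre of its underside
- bowl: bystander: turned wooden bowl, 110 mm across, 50 mm high; origin at the centre of its underside
- blank: bystander: square wooden blank 50 x 160 x 50 mm; origin at the centre of its underside
- mallet: bystander: dark round mallet standing on its head, 84 mm across, 184 mm high; origin at the centre of its underside
- sand_block: bystander: cork sanding block with a red sole, 60 x 100 x 30 mm; origin at the centre of its underside
- brush: bystander: small bench brush lying on the bench
- egg_stand: bystander: small turned egg cup, 48 mm across, 56 mm high; origin at the centre of its underside

How it is judged:
On the way, in this order (a step that is already met when the one before it is completed fails the run):
1. the rack is lifted clear of the bench by its rail (height (world z) of rack above 0.03 m and contact force between the fingers and rack above 1 N), for 0.2 s.
2. both eyes lie down on their hooks (left hook through the round eye, right hook through the slot) and, with the rack still gripped, it is pressed down so that each hook carries over 5 N (z of eye_left in the frame of hook_left between -0.009 and 0.009 m and x of eye_left in the frame of hook_left between -0.009 and 0.009 m and z of eye_right in the frame of hook_right between -0.009 and 0.009 m and x of eye_right in the frame of hook_right between -0.009 and 0.009 m and y of eye_left in the frame of hook_left between -0.02 and 0.02 m and contact force between rack and hook_left above 5 N and contact force between rack and hook_right above 5 N and contact force between the fingers and rack above 1 N), for 0.3 s.
At the end, for the whole second after the job is handed in: the rack hangs still and upright (within 8.5 degrees), released, both eyes right down on their hooks (each eye within 9 mm in height and depth of the nominal seat, the left one within 20 mm sideways) and each hook carrying more than 1 N (z of eye_left in the frame of hook_left between -0.009 and 0.009 m and x of eye_left in the frame of hook_left between -0.009 and 0.009 m and z of eye_right in the frame of hook_right between -0.009 and 0.009 m and x of eye_right in the frame of hook_right between -0.009 and 0.009 m and y of eye_left in the frame of hook_left between -0.02 and 0.02 m and contact force between rack and hook_left above 1 N and contact force between rack and hook_right above 1 N and angle between rack's own z axis and vertical below 0.15 rad and linear speed of rack below 0.02 m/s and angular speed of rack below 0.15 rad/s); the robot touches nothing.
It fails at once if the rack bears on the left hook with more than 25 N (forced or dropped) (contact force between rack and hook_left above 25 N).
It fails at once if the rack bears on the right hook with more than 25 N (forced or dropped) (contact force between rack and hook_right above 25 N).
It fails at once if a bystander is moved by more than 30 mm (distance of any of wax_tin, bowl, blank, mallet, sand_block, brush, egg_stand from where it was at the start of the episode above 0.03 m).
It also fails if it takes over 72 s, if anything falls off the work surface, if the arm or the gripper's body presses on something with over 40 N, if the wrist force passes 120 N, or if a joint passes its speed limit or range.

ROBOT

A 7-joint arm with a two-finger parallel gripper is mounted at the origin on the work surface. World frame = base frame: x ahead of the robot, y to its left, z up, the work surface at z = 0. Lengths are in m, angles in rad, forces in N, time in s.
With the tool pointing down it reaches from about 0.35 to 0.9 m from the base axis. Payload 8.1 kg.
Tool frame: the origin (TCP) lies between the finger pads; the fingertips stand 25 mm ahead of it and the grasp point (between the pads) lies 6 mm ahead of it; z points along the fingers, y is the direction in which the jaws open and shut (so a half turn about z gives the same grasp; the last joint's range is limited). The gripper opens to 92 mm and grips with 3 to 60 N. Pads are 19 mm wide; open, the fingers measure 130 mm over their backs; the gripper's body (75 mm by 190 mm) begins 47 mm behind the grasp point.
Start: joints at [-1.351, 0.434, 0.025, 1.573, -0.012, 1.134, -0.075], TCP at [0.198, 0.593, 0.252] pointing down, gripper open.
Joint ranges: [-2.62, 2.62], [-0.44, 2.09], [-1.27, 1.32], [0.08, 2.57], [-1.32, 4.46], [0.12, 2], [-2.74, 2.74]. Speed limits (rad/s): [2.22, 2.22, 3.01, 3.01, 3.14, 3.14, 3.14].

INTERFACE

Orientations are given as a rotation vector (axis times angle).
In Python, from cell import * gives the robot as it stands.
- The arm moves only by the shell command python3 -m jog 'ROWS' [FORCE]. ROWS is JSON, one flat list of numbers, 5 for each row, row after row: the finger opening in mm, from 0 to 91.8, then the shift along the tool's x, y, z in units of 40 mm (1.0 is 40 mm), then the turn about the tool's z in units of 6 degrees (1.0 is 6 degrees). A call has 1 to 20 rows; each row shifts and turns the pose as measured when the row begins, along the tool's axes as they then stand; what a row does not reach is not made up. A row lasts 1/12 s, in which the tool goes at most 41.7 mm and 7.16 degrees, less where a joint would pass 70% of its speed; a pose out of reach is approached as far as the arm can. A call is refused whole if a number of a shift passes 1 or a number of a turn 1, either way. A call with a gripper value outside its range is refused whole. The fingers move at their own pace and stop on an object; FORCE is the grip in N (left out, the last holds). Time passes only in rows, so rows that do not move let the fingers close. It gives the time, the measured TCP pose, the force and the opening at its end, in the units of the state.
- observe(): the state, without advancing time (a new reading comes with each control period).
- get_image(name): name is "scene" or "top" or "wrist"; returns the picture (400x640x3 uint8, red, green, blue); there is no depth.
- camera_params(name): a dict with "intrinsics" (3x3 intrinsics, pixels), "xyz" and "orientation" of the camera in the world. Camera axes: x right, y down, z forward; pixel columns grow to the right and rows downward; lengths in m; the calibration is good to about 2 mm. A picture is of the moment at which its call begins: read the wrist's pose just before it. camera_params takes no time and is no camera call; for the wrist camera it gives the pose at the moment of the call.
- sign_off(): hands the job in, once; it reports no verdict.
The state is a dict: "clock": time; "joints": joint angles; "dq": joint speeds; "joint_efforts": joint torques, N m; "position": TCP position; "ee_rot": TCP orientation; "force": force on the tool from outside, world axes, zero at the start; "ft_torque": the same for the moment, N m; "width": opening from 0.0 (shut) to 1.0 (fully open).
Only numpy, scipy, OpenCV 4.12 (cv2) and the standard library are available. Lean on these libraries where they do the work, as an engineer would, in place of code of your own. Each camera call takes 0.05 s, during which the arm holds its last target. There are 200 camera calls.

## Working session

There is one attempt and no reset: what is moved stays moved. The work goes in short steps, Python scripts to look and compute and a shell command to move; the robot and the scene stay as the last step left them, time stands still between calls to the robot, and variables do not carry over. Pictures are saved under pics/ and viewed, about 8 in all and at most 12, crops included, and the job is handed in when it is done.

```bash
mkdir -p pics; ls; python3 - <<'E'
from cell import *
import cv2,numpy as np
s=observe();print(s)
for n in("scene","top"):
    im=get_image(n);cv2.imwrite(f"pics/{n}0.png",im[...,::-1]);p=camera_params(n);print(n,p)
print(camera_params("wrist"))
E
```

```text
pics
{'clock': 0.0, 'joints': array([-1.35061628,  0.4352352 ,  0.02497752,  1.57404785, -0.01159239,
        1.13398041, -0.07510586]), 'dq': array([-0.00073929, -0.0004997 , -0.00132718, -0.00023299,  0.00093222,
       -0.00040432, -0.00154684]), 'joint_efforts': array([ 9.34431523e-05, -6.67835498e+01,  9.85052660e-01, -3.14454710e+01,
       -6.07172563e-02,  4.30680136e-02,  1.41370469e-04]), 'position': array([0.19816591, 0.59228673, 0.25095644]), 'ee_rot': array([-5.04925572e-01, -3.10065063e+00,  2.39192588e-03]), 'force': array([ 0.572782  , -0.19333498,  0.0484143 ]), 'ft_torque': array([-2.82944203e-02, -3.22992845e-02, -8.33619133e-05]), 'width': 0.9998751662852821}
scene {'intrinsics': array([[382.69354823,   0.        , 315.9064112 ],
       [  0.        , 382.69354823, 197.02906823],
       [  0.        ,   0.        ,   1.        ]]), 'xyz': array([ 1.11042791, -0.20963319,  0.94105886]), 'orientation': array([-2.11338341, -1.42972013,  0.49649604])}
top {'intrinsics': array([[371.43223248,   0.        , 317.4990505 ],
       [  0.        , 371.43223248, 201.63180572],
       [  0.        ,   0.        ,   1.        ]]), 'xyz': array([0.47628122, 0.01779815, 1.26521771]), 'orientation': array([-2.19036165,  2.17703339, -0.09247113])}
{'intrinsics': array([[293.59031088,   0.        , 321.36645937],
       [  0.        , 293.59031088, 196.76494934],
       [  0.        ,   0.        ,   1.        ]]), 'xyz': array([0.1370534, 0.6136318, 0.3846816]), 'orientation': array([2.38055713, 1.71456109, 0.21028189])}
```

View pics/scene0.png

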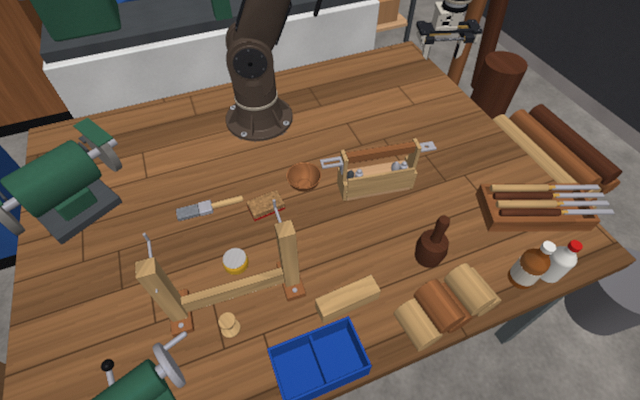

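View pics/top0.png

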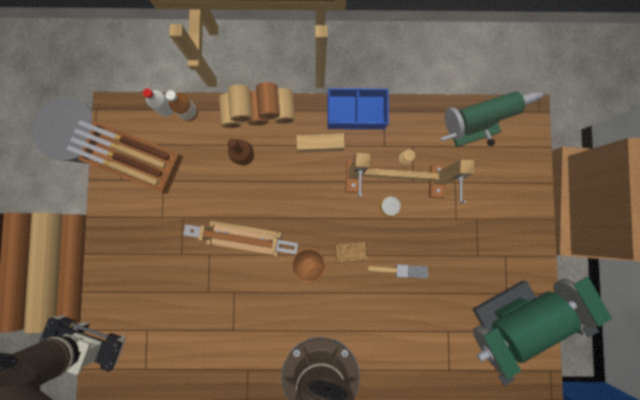

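```bash
cat > h.py <<'E'
import numpy as np,cv2
from scipy.spatial.transform import Rotation as R
from cell import *
def ray(c,px):
    d=R.from_rotvec(c["orientation"]).as_matrix()@np.linalg.inv(c["intrinsics"])@np.array([*px,1.]);return np.array(c["xyz"]),d/np.linalg.norm(d)
def onz(c,px,z):
    o,d=ray(c,px);return o+d*(z-o[2])/d[2]
def tri(c1,p1,c2,p2):
    (a,u),(b,v)=ray(c1,p1),ray(c2,p2)
    s=np.linalg.lstsq(np.c_[u,-v],b-a,rcond=None)[0];P,Q=a+s[0]*u,b+s[1]*v
    return (P+Q)/2,np.linalg.norm(P-Q)
def proj(c,P):
    q=c["intrinsics"]@(R.from_rotvec(c["orientation"]).as_matrix().T@(np.array(P)-c["xyz"]));return q[:2]/q[2]
def tool():
    s=observe();return np.array(s["position"]),R.from_rotvec(s["ee_rot"]).as_matrix(),s
def crop(im,x0,y0,w,h,k):
    c=cv2.resize(im[y0:y0+h,x0:x0+w],None,fx=k,fy=k,interpolation=cv2.INTER_CUBIC)
    for i in range(0,w,10): cv2.putText(c,str(x0+i),(int(i*k),10),0,.35,(0,0,255),1);cv2.line(c,(int(i*k),12),(int(i*k),18),(0,0,255),1)
    for i in range(10,h,10): cv2.putText(c,str(y0+i),(0,int(i*k)+4),0,.35,(0,0,255),1);cv2.line(c,(26,int(i*k)),(32,int(i*k)),(0,0,255),1)
    return c
E
python3 - <<'E'
from h import *
t=cv2.imread("pics/top0.png");s=cv2.imread("pics/scene0.png")
a=crop(t,340,145,140,60,5);b=crop(t,178,215,125,45,5.6)
a=a[:, :700];b=b[:, :700]
k=np.hstack([crop(s,130,225,50,35,7),crop(s,255,190,50,35,7)])
out=np.vstack([a,b,k[:48*5]]) if 0 else np.vstack([a,k])
cv2.imwrite("pics/c1.png",out);cv2.imwrite("pics/c2.png",b);print(out.shape,b.shape)
c=camera_params("top")
for n,p,z in(("railmid",(241,240),.16),("eyeL",(192,231),.142),("slot",(287,246),.142),("tipL",(361,195),.245),("tipR",(462,202),.245)):print(n,onz(c,p,z).round(4))
E
```

```text
(545, 700, 3) (252, 700, 3)
railmid [0.4486 0.2375 0.16  ]
eyeL [0.4743 0.3889 0.142 ]
slot [0.4311 0.1026 0.142 ]
tipL [ 0.5763 -0.1076  0.245 ]
tipR [ 0.5587 -0.3867  0.245 ]
```

View pics/c1.png

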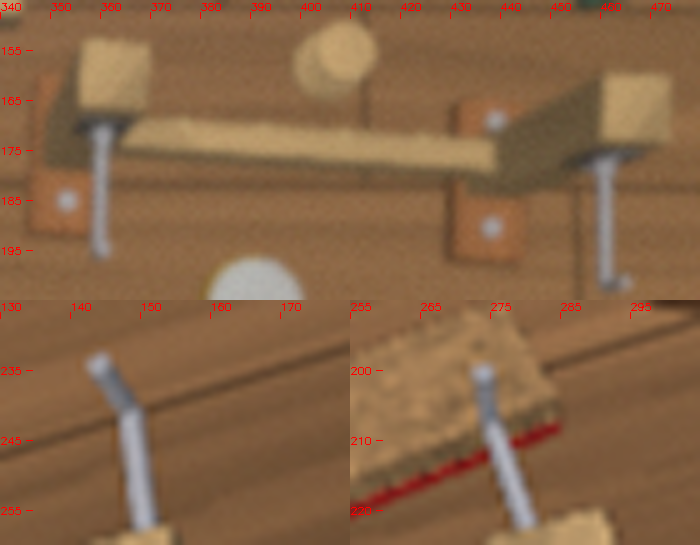

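```bash
python3 - <<'E'
from h import *
t=camera_params("top");s=camera_params("scene")
print("L",*tri(t,(359.8,195),s,(274,200.3)));print("R",*tri(t,(464.5,201.6),s,(144,234)))
pl=onz(t,(363,162),.264);pr=onz(t,(474,167.3),.264);print("posts",pl,pr,np.linalg.norm(pl-pr))
p,r,_=tool();d=np.array([.449,.2375,.25])-p
print("shift units",r.T@d/.04, np.degrees(np.arctan2(r[1,1],r[0,1])))
E
```

```text
L [ 0.5766079  -0.10420793  0.24267806] 0.0008363532646295957
R [ 0.55999447 -0.39283636  0.24425037] 0.0020372005675350414
posts [ 0.66492632 -0.1110789   0.264     ] [ 0.65239514 -0.41435167  0.264     ] 0.30353155761713885
shift units [-8.76099996 -6.42216018  0.03628865] 71.49834641275041
```

View pics/c2.png

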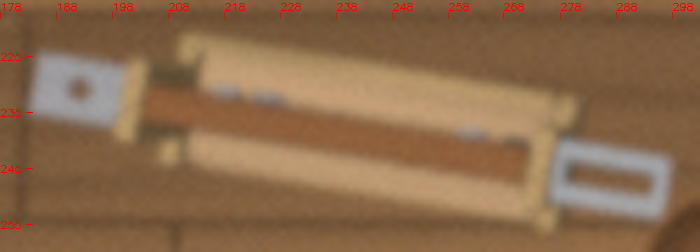

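```bash
python3 -m jog '[91,-0.8,-0.58,0,0, 91,-0.8,-0.58,0,0, 91,-0.8,-0.58,0,0, 91,-0.8,-0.58,0,0, 91,-0.8,-0.58,0,0, 91,-0.8,-0.58,0,0, 91,-0.8,-0.58,0,0, 91,-0.8,-0.58,0,0, 91,-0.8,-0.58,0,0, 91,-0.8,-0.58,0,0, 91,-0.8,-0.6,0,0]' 60; python3 -m jog '[91,0,0,0,1, 91,0,0,0,1, 91,0,0,0,1, 91,0,0,0,1, 91,0,0,0,1, 91,0,0,0,1, 91,0,0,0,1, 91,0,0,0,1, 91,0,0,0,1, 91,0,0,0,1, 91,0,0,0,1, 91,0,0,0,1, 91,0,0,0,1, 91,0,0,0,0]'
python3 - <<'E'
from h import *
p,r,s=tool();print(p,s["clock"],s["joints"].round(2),np.degrees(np.arctan2(r[1,1],r[0,1])),r[:,2])
w=camera_params("wrist");print(w)
cv2.imwrite("pics/w1.png",get_image("wrist")[...,::-1])
E
```

```text
clock: 1.02
position: [0.4525, 0.2312, 0.2457]
ee_rot: [-0.474, -3.098, 0.006]
force: [1.2, -0.1, -0.8]
width: 0.992
clock: 2.18
position: [0.4568, 0.2149, 0.2422]
ee_rot: [2.411, 2.013, -0.027]
force: [-0.6, -0.6, 0.1]
width: 0.991
[0.4568448  0.21485295 0.24219659] 2.1833 [-0.91  0.26  0.46  1.89 -0.13  1.03 -0.58] -10.28636670685729 [-0.01279693 -0.01162426 -0.99985055]
{'intrinsics': array([[293.59031088,   0.        , 321.36645937],
       [  0.        , 293.59031088, 196.76494934],
       [  0.        ,   0.        ,   1.        ]]), 'xyz': array([0.47070791, 0.28095562, 0.37495704]), 'orientation': array([ 2.87199681, -0.25601555, -0.04900704])}
```

View pics/w1.png

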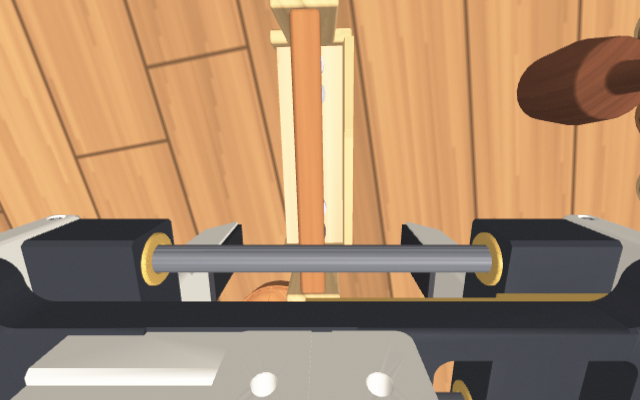

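```bash
python3 - <<'E'
from h import *
im=cv2.imread("pics/w1.png").astype(int)
w=camera_params("wrist")
# orange rail mask rows
m=(im[...,2]-im[...,0]>90)
pts=[]
for v in list(range(30,235,15))+[275,280,285]:
    u=np.where(m[v,270:345])[0]+270
    e=onz(w,(u.min()-.5,v),.165),onz(w,(u.max()+.5,v),.165);print(v,u.min(),u.max(),len(u),np.linalg.norm(e[0]-e[1]).round(4),((e[0]+e[1])/2).round(4))
print(onz(w,(306,9),.165),onz(w,(312,293),.165))
t=camera_params("top")
print("top eyes",onz(t,(192.3,231),.143),onz(t,(287,246),.143))
print("top rail ends",onz(t,(204,233),.165),onz(t,(272,242),.165))
E
```

```text
30 270 335 43 0.0425 [0.4655 0.3379 0.165 ]
45 270 320 32 0.0332 [0.4591 0.3301 0.165 ]
60 270 319 36 0.033 [0.457  0.3213 0.165 ]
75 270 321 39 0.0347 [0.4559 0.3122 0.165 ]
90 270 320 38 0.0345 [0.4537 0.303  0.165 ]
105 270 321 38 0.0356 [0.4521 0.2934 0.165 ]
120 270 322 41 0.0367 [0.4506 0.2836 0.165 ]
135 270 344 41 0.0526 [0.4562 0.2723 0.165 ]
150 273 344 38 0.0512 [0.4553 0.2619 0.165 ]
165 270 344 39 0.054 [0.4523 0.2515 0.165 ]
180 270 344 41 0.0547 [0.4502 0.2407 0.165 ]
195 270 344 40 0.0555 [0.4481 0.2296 0.165 ]
210 270 344 41 0.0562 [0.446  0.2182 0.165 ]
225 270 344 42 0.057 [0.4438 0.2065 0.165 ]
275 270 344 52 0.0598 [0.436  0.1649 0.165 ]
280 270 344 46 0.0601 [0.4352 0.1605 0.165 ]
285 270 344 43 0.0604 [0.4343 0.1561 0.165 ]
[0.46999676 0.3492044  0.165     ] [0.43703408 0.14820984 0.165     ]
top eyes [0.4742929  0.38765519 0.143     ] [0.43109205 0.1025564  0.143     ]
top rail ends [0.46866043 0.34580718 0.165     ] [0.4434303  0.14517825 0.165     ]
```

```bash
python3 -m jog '[91,0.8,-0.2,0,-0.2, 91,0,0,0,0, 91,0,0,0.6,0, 91,0,0,0.6,0, 91,0,0,0.5,0, 91,0,0,0,0, 91,0,0,0,0]'
python3 - <<'E'
from h import *
p,r,s=tool();w=camera_params("wrist")
cv2.imwrite("pics/w2.png",get_image("wrist")[...,::-1])
print(p,np.degrees(np.arctan2(r[1,1],r[0,1])),r[:,2]);print("need units",r.T@(np.array([.4535,.247,.158])-p)/.04)
E
```

```text
clock: 2.82
position: [0.4538, 0.2493, 0.1723]
ee_rot: [-2.352, -2.082, 0.024]
force: [-0.1, -0.6, 1.9]
width: 0.992
[0.45382665 0.24928622 0.17231684] -6.970746916601235 [-0.01142646 -0.01001486 -0.99988456]
need units [-0.05366608  0.00245546  0.35854533]
```

View pics/w2.png

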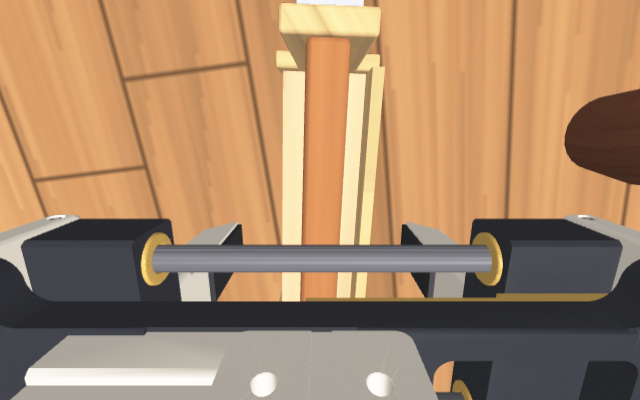

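```bash
python3 -m jog '[91,0,0,0.36,0.4, 91,0,0,0,0, 91,0,0,0,0]'
python3 - <<'E'
from h import *
p,r,s=tool()
print(p,np.degrees(np.arctan2(r[1,1],r[0,1])),r[:,2]);print("need units",r.T@(np.array([.4535,.247,.157])-p)/.04)
E
```

```text
clock: 3.12
position: [0.4552, 0.2499, 0.1612]
ee_rot: [2.393, 2.036, -0.017]
force: [0.5, 0.6, 0.0]
width: 0.99
[0.45524157 0.24985505 0.16123244] -9.211575606089147 [-0.00843146 -0.00724602 -0.9999382 ]
need units [-0.07652133 -0.03079296  0.10668872]
```

Aligned with the rail. Fine shift, then close at high force.

```bash
python3 -m jog '[91,-0.06,-0.03,0.1,0, 0,0,0,0,0, 0,0,0,0,0, 0,0,0,0,0, 0,0,0,0,0, 0,0,0,0,0, 0,0,0,0,0, 0,0,0,0,0, 0,0,0,0,0]' 60
python3 -m jog '[0,0,0,-0.4,0, 0,0,0,-0.4,0, 0,0,0,-0.4,0, 0,0,0,-0.4,0, 0,0,0,0,0, 0,0,0,0,0]'
python3 - <<'E'
from h import *
p,r,s=tool()
print(p,np.degrees(np.arctan2(r[1,1],r[0,1])),r[:,2],s["force"],s["ft_torque"],s["width"]*91.8)
cv2.imwrite("pics/w3.png",get_image("wrist")[...,::-1])
E
```

```text
clock: 3.87
position: [0.4553, 0.2484, 0.1613]
ee_rot: [-2.388, -2.042, 0.008]
force: [0.3, 0.4, -0.2]
width: 0.463
clock: 4.37
position: [0.4547, 0.248, 0.2267]
ee_rot: [2.387, 2.042, -0.014]
force: [-0.2, -0.7, -1.0]
width: 0.029
[0.45472738 0.24803421 0.22665333] -8.930526145875913 [-0.00652497 -0.00579206 -0.99996194] [-0.23672106 -0.74370863 -1.03709052] [-0.08926535 -0.012615    0.00461673] 2.6844805036573476
```

View pics/w3.png

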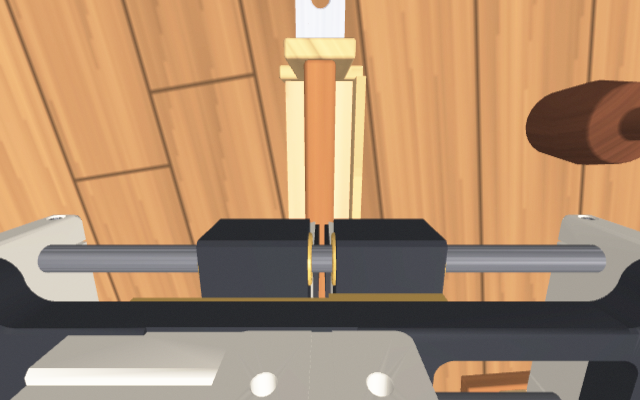

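```bash
python3 -m jog '[60,0,0,0,0, 60,0,0,0,0, 60,0,0,0,0, 60,0,0,0,0, 60,0,0,0,0, 60,0,0,0,0, 60,0,0,0,0, 60,0,0,0,0, 60,0,0,0,0, 60,0,0,0,0, 60,0,0,0,0, 60,0,0,0,0]'
python3 - <<'E'
from h import *
im=cv2.imread("pics/w3.png");w=camera_params("wrist")
print("rail far end",onz(w,(320.5,60),.165),"eye",onz(w,(320,1),.145)); p,r,_=tool();print(p,np.degrees(np.arctan2(r[1,1],r[0,1])))
E
```

```text
clock: 5.42
position: [0.4532, 0.2471, 0.2229]
ee_rot: [2.388, 2.041, -0.023]
force: [-0.2, 0.9, 0.6]
width: 0.65
rail far end [0.46842479 0.34757974 0.165     ] eye [0.47378858 0.38515362 0.145     ]
[0.45323151 0.24709469 0.22291976] -8.943985131699094
```

```bash
python3 -m jog '[60,-0.03,0,0.55,0, 60,0,0,0.55,0, 60,0,0,0.5,0, 60,0,0,0.2,0, 60,0,0,0,0, 60,0,0,0,0]'
```

```text
clock: 5.92
position: [0.4538, 0.2462, 0.1503]
ee_rot: [2.387, 2.041, -0.016]
force: [-1.1, 0.1, 0.7]
width: 0.656
```

```bash
python3 -m jog '[60,0,0,-0.15,0, 0,0,0,0,0, 0,0,0,0,0, 0,0,0,0,0, 0,0,0,0,0, 0,0,0,0,0, 0,0,0,0,0, 0,0,0,0,0, 0,0,0,0,0, 0,0,0,0,0, 0,0,0,0,0, 0,0,0,0,0]' 60
```

```text
clock: 6.92
position: [0.4555, 0.2476, 0.1613]
ee_rot: [-2.387, -2.042, 0.007]
force: [-1.2, -0.9, -0.8]
width: 0.213
```

```bash
python3 -m jog '[0,0,0,-0.2,0, 0,0,0,-0.4,0, 0,0,0,-0.7,0, 0,0,0,-0.8,0, 0,0,0,-0.8,0, 0,0,0,-0.5,0, 0,0,0,0,0, 0,0,0,0,0]'
python3 - <<'E'
from h import *
p,r,s=tool();w=camera_params("wrist")
print(p,np.degrees(np.arctan2(r[1,1],r[0,1])),r[:,2],s["force"],s["ft_torque"],s["width"]*91.8,s["joints"].round(2))
im=get_image("wrist")[...,::-1];cv2.imwrite("pics/w4.png",im);t=get_image("scene")[...,::-1]
cv2.imwrite("pics/m4.png",np.vstack([cv2.resize(im,None,fx=.75,fy=.75),cv2.resize(t,None,fx=.75,fy=.75)]))
E
```

```text
clock: 7.58
position: [0.4522, 0.2448, 0.3006]
ee_rot: [2.389, 2.039, -0.028]
force: [0.1, 0.1, -6.6]
width: 0.214
[0.45224545 0.24482891 0.30062415] -9.020557768177989 [-0.01304021 -0.01196523 -0.99984338] [ 0.13552266  0.10311093 -6.61795116] [-0.04189124  0.04551676 -0.02250298] 19.66326639194397 [-0.97  0.23  0.46  1.78 -0.1   1.18 -0.64]
```

View pics/m4.png

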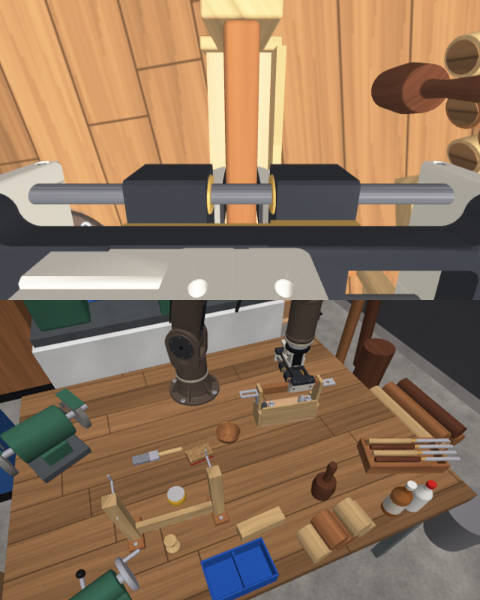

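```bash
python3 -m jog '[0,-0.3,0,0,0, 0,-0.6,0,0,-0.1, 0,-0.9,0.1,0,-0.1, 0,-0.9,0.1,0,-0.1, 0,-0.9,0.1,0,-0.1, 0,-0.9,0.1,0,-0.1, 0,-0.9,0.1,0,-0.1, 0,-0.9,0.1,0,-0.1, 0,-0.9,0.1,0,-0.1, 0,-0.9,0.1,0,-0.1, 0,-0.9,0.1,0,-0.1, 0,-0.9,0,0,0, 0,-0.9,0,0,0, 0,-0.6,0,0,0, 0,-0.3,0,0,0, 0,0,0,0,0, 0,0,0,0,0, 0,0,0,0,0]'
python3 - <<'E'
from h import *
p,r,s=tool();w=camera_params("wrist")
print(p,np.degrees(np.arctan2(r[1,1],r[0,1])),r[:,2],s["force"],s["width"]*91.8,s["joints"].round(2))
im=get_image("wrist")[...,::-1];cv2.imwrite("pics/w5.png",im)
t=get_image("top")[...,::-1];cv2.imwrite("pics/t5.png",t);sc=get_image("scene")[...,::-1];cv2.imwrite("pics/s5.png",sc)
ex=p+r@np.array([.143-.0027,0,0]);
for n in("top","scene"):print(n,[proj(camera_params(n),p+r@np.array([a,0,.0213])).round(1) for a in(.14,-.146)])
a=crop(t,335,140,140,100,5)
print(a.shape);cv2.imwrite("pics/c5.png",a)
E
```

```text
clock: 9.18
position: [0.4212, -0.2502, 0.2822]
ee_rot: [-2.256, -2.15, 0.091]
force: [0.2, 0.2, -5.6]
width: 0.21
[ 0.42120547 -0.25019272  0.28216395] -2.7838802566566705 [-0.05885983 -0.02322321 -0.99799609] [ 0.17762521  0.24607587 -5.6410661 ] 19.30139333820036 [-0.24  0.24  0.79  1.86 -0.13  1.15  0.55]
top [array([362.9, 249.8]), array([469.9, 255.6])]
scene [array([252.2, 153.1]), array([131.6, 180.1])]
(500, 700, 3)
```

View pics/c5.png

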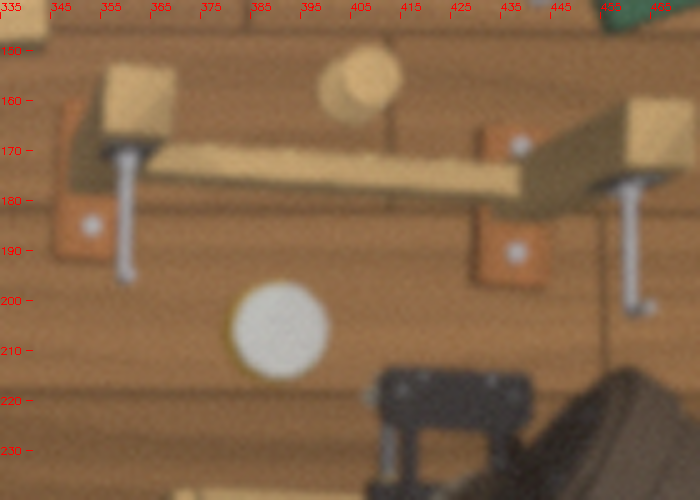

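```bash
python3 -m jog '[0,0,0,-0.4,0, 0,0,0,-0.5,0, 0,0,0,-0.2,0, 0,0,0,0,0, 0,0,0,0,0]'
cat > st.py <<'E'
from h import *
p,r,s=tool();off=float(__import__("sys").argv[1]) if len(__import__("sys").argv)>1 else .1403
L=p+r@[off,0,.0213];Rr=p+r@[off-.286,0,.0213]
print("t",round(s["clock"],2),"p",p.round(4),"yaw",np.degrees(np.arctan2(r[1,1],r[0,1])).round(2),"z",r[:,2].round(4),"F",s["force"].round(1),"M",s["ft_torque"].round(2),"eyeL",L.round(4),"eyeR",Rr.round(4))
print("units L->tip",(r.T@(np.array([.5766,-.1042,L[2]])-L)/.04).round(2))
E
python3 st.py
```

```text
clock: 9.75
position: [0.4258, -0.2432, 0.3268]
ee_rot: [-2.243, -2.162, 0.088]
force: [-0.1, -0.1, -5.2]
width: 0.213
t 9.75 p [ 0.4258 -0.2432  0.3268] yaw -2.15 z [-0.0583 -0.0209 -0.9981] F [-0.1 -0.1 -5.2] M [-0.02 -0.07 -0.  ] eyeL [ 0.4296 -0.1035  0.3023] eyeR [ 0.4193 -0.3892  0.3089]
units L->tip [ 0.11  3.67 -0.21]
```

```bash
python3 -m jog '[0,0,0.3,0,0.2, 0,0,0.6,0,0, 0,0,0.6,0,0, 0,0,0.6,0,0, 0,0,0.6,0,0, 0,0,0.3,0,0, 0,0,0,0,0, 0,0,0,0,0]'; python3 st.py
```

```text
clock: 10.42
position: [0.5489, -0.2456, 0.3102]
ee_rot: [-2.254, -2.137, 0.089]
force: [-0.8, 0.1, -6.1]
width: 0.213
t 10.42 p [ 0.5489 -0.2456  0.3102] yaw -3.07 z [-0.0651 -0.0145 -0.9978] F [-0.8  0.1 -6.1] M [-0.02 -0.01  0.05] eyeL [ 0.5549 -0.1058  0.2865] eyeR [ 0.5399 -0.3914  0.2916]
units L->tip [ 0.07  0.54 -0.04]
```

```bash
python3 - <<'E'
from h import *
t=get_image("top")[...,::-1].copy();s=get_image("scene")[...,::-1].copy();cv2.imwrite("pics/t6.png",t);cv2.imwrite("pics/s6.png",s)
p,r,_=tool();L=p+r@[.1403,0,.0213];Q=p+r@[-.1457,0,.0213]
for n in("top","scene"):
    c=camera_params(n);print(n,proj(c,L).round(1),proj(c,Q).round(1))
print(p,L,Q)
o=np.vstack([np.hstack([crop(t,345,172,50,36,8),crop(t,440,178,50,36,8)]),np.hstack([crop(s,252,178,50,36,8),crop(s,120,210,50,36,8)])])
cv2.imwrite("pics/c6.png",o);print(o.shape)
E
```

```text
top [362.3 201.8] [471. 208.]
scene [268.3 181.1] [134.9 213.6]
[ 0.54819893 -0.24552341  0.31069412] [ 0.5542452  -0.10573618  0.28701393] [ 0.53910578 -0.39129234  0.29196139]
(576, 800, 3)
```

View pics/c6.png

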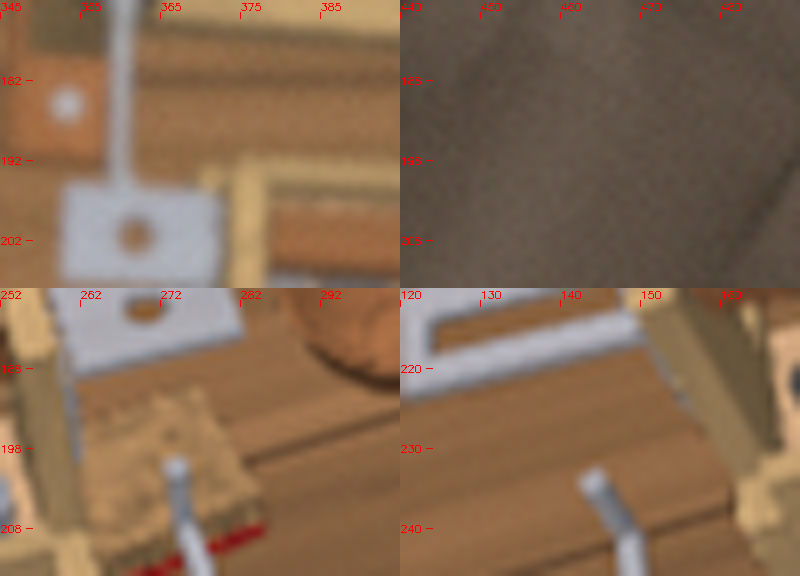

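```bash
python3 - <<'E'
from h import *
s=cv2.imread("pics/s6.png");t=cv2.imread("pics/t6.png")
def holes(im,x0,y0,x1,y1,th=55):
    c=cv2.resize(im[y0:y1,x0:x1],None,fx=4,fy=4,interpolation=cv2.INTER_CUBIC)
    h=cv2.cvtColor(c,cv2.COLOR_BGR2HSV);m=((h[...,1]<th)&(h[...,2]>100)).astype(np.uint8)
    cs,hi=cv2.findContours(m,cv2.RETR_CCOMP,cv2.CHAIN_APPROX_NONE)
    for k,q in enumerate(cs):
        if cv2.contourArea(q)>100:
            M=cv2.moments(q);b=cv2.boxPoints(cv2.minAreaRect(q))
            f=lambda a:((np.array(a)+.5)/4-.5+[x0,y0]).round(2).tolist()
            print("hole" if hi[0][k][3]>=0 else "outer",cv2.contourArea(q)/16,f((M["m10"]/M["m00"],M["m01"]/M["m00"])),[f(x) for x in b])
print("sceneL");holes(s,250,165,290,192);print("sceneR");holes(s,110,195,158,228);print("topL");holes(t,348,192,378,212)
ct,cs=camera_params("top"),camera_params("scene")
print("eyeL",tri(ct,(362,201.5),cs,(270.1,180.7)))
print("tipL",tri(ct,(359.8,195),cs,(274,200.2)))
E
```

```text
sceneL
outer 282.46875 [269.38, 180.58] [[254.91, 177.77], [277.75, 169.86], [282.59, 183.86], [259.76, 191.76]]
hole 11.78125 [269.7, 180.41] [[267.12, 181.88], [267.12, 178.88], [272.12, 178.88], [272.12, 181.88]]
sceneR
outer 307.0 [133.26, 213.63] [[116.83, 210.3], [147.31, 202.94], [150.61, 216.6], [120.13, 223.96]]
topL
outer 267.125 [362.25, 200.96] [[351.06, 206.8], [352.93, 190.73], [373.76, 193.16], [371.88, 209.23]]
hole 9.65625 [361.48, 201.18] [[359.0, 201.25], [361.5, 198.75], [363.88, 201.12], [361.38, 203.62]]
eyeL (array([ 0.55525547, -0.10333902,  0.2885361 ]), np.float64(0.003197729340574892))
tipL (array([ 0.57657675, -0.10416842,  0.24299924]), np.float64(0.0008385697026520084))
```

```bash
python3 - <<'E'
from h import *
ct,cs=camera_params("top"),camera_params("scene")
for n,c,e,t in(("top",ct,(361.7,201.3),(359.8,195)),("scene",cs,(269.9,180.55),(274,200.2))):
    print(n,"eye",onz(c,e,.2895).round(4),"tipL",onz(c,t,.243).round(4))
print("R plate scene",onz(cs,(133.26,213.63),.297).round(4),"tipR scene",[onz(cs,(144.1,234),z).round(4) for z in(.242,.2445)],"tipR top",onz(ct,(464.5,201.6),.2445).round(4))
# left plate centre in scene/top for comparison with right plate
print("L plate",onz(cs,(269.38,180.58),.292).round(4),onz(ct,(362.25,200.96),.292).round(4))
E
python3 st.py
```

```text
top eye [ 0.5552 -0.104   0.2895] tipL [ 0.5765 -0.1046  0.243 ]
scene eye [ 0.5561 -0.1023  0.2895] tipL [ 0.5767 -0.1038  0.243 ]
R plate scene [ 0.5425 -0.393   0.297 ] tipR scene [array([ 0.5587, -0.3922,  0.242 ]), array([ 0.5607, -0.3915,  0.2445])] tipR top [ 0.5599 -0.3938  0.2445]
L plate [ 0.5579 -0.1038  0.292 ] [ 0.5559 -0.1051  0.292 ]
t 10.52 p [ 0.5482 -0.2455  0.3107] yaw -3.1 z [-0.0648 -0.0139 -0.9978] F [ 0.  -0.1 -5.8] M [-0.08 -0.1  -0.01] eyeL [ 0.5542 -0.1057  0.287 ] eyeR [ 0.5391 -0.3913  0.292 ]
units L->tip [ 0.07  0.55 -0.04]
```

```bash
sed -i '$d' st.py; cat >> st.py <<'E'
e=np.array([.5752,-.1067,L[2]])-L
print("L err mm",(e[:2]*1e3).round(1),"R xerr mm",((.5586-Rr[0])*1e3).round(1),"units",(r.T@np.array([(e[0]+.5586-Rr[0])/2,e[1],0])/.04).round(3),"down10mm",(r.T@[0,0,-.25]).round(3))
E
python3 -m jog '[0,0,0.3,0,0.05, 0,0,0.21,0,0, 0,0,0,0,0, 0,0,0,0,0]'; python3 st.py
```

```text
clock: 10.85
position: [0.5659, -0.2472, 0.3097]
ee_rot: [-2.261, -2.127, 0.087]
force: [-0.1, 0.5, -5.0]
width: 0.214
t 10.85 p [ 0.5659 -0.2472  0.3097] yaw -3.54 z [-0.0655 -0.0124 -0.9978] F [-0.1  0.5 -5. ] M [-0.08 -0.15  0.05] eyeL [ 0.573  -0.1075  0.2862] eyeR [ 0.5556 -0.3929  0.2909]
L err mm [2.2 0.8] R xerr mm 3.0 units [ 0.023  0.064 -0.004] down10mm [0.004 0.016 0.249]
```

```bash
python3 -m jog '[0,0.03,0.08,0.25,-0.03, 0,0,0.02,0.25,0, 0,0,0.02,0.2,0, 0,0,0,0,0, 0,0,0,0,0]'; python3 st.py
```

```text
clock: 11.27
position: [0.5669, -0.2467, 0.2784]
ee_rot: [-2.258, -2.129, 0.087]
force: [-0.7, 0.1, -4.7]
width: 0.212
t 11.27 p [ 0.5669 -0.2467  0.2784] yaw -3.4 z [-0.0663 -0.0114 -0.9977] F [-0.7  0.1 -4.7] M [-0.11 -0.12  0.04] eyeL [ 0.5736 -0.1069  0.255 ] eyeR [ 0.557  -0.3924  0.2594]
L err mm [1.6 0.2] R xerr mm 1.6 units [ 0.008  0.04  -0.003] down10mm [0.004 0.016 0.249]
```

```bash
python3 -m jog '[0,0.01,0.06,0.05,0, 0,0,0,0,0, 0,0,0,0,0, 0,0,0,0,0]'; python3 st.py; python3 -m jog '[0,0,0.005,0.08,0, 0,0,0.005,0.08,0, 0,0,0,0,0]'; python3 st.py
```

```text
clock: 11.6
position: [0.5692, -0.2465, 0.276]
ee_rot: [-2.258, -2.129, 0.087]
force: [-0.4, -0.3, -5.4]
width: 0.213
t 11.6 p [ 0.5692 -0.2465  0.276 ] yaw -3.4 z [-0.0666 -0.0114 -0.9977] F [-0.4 -0.3 -5.4] M [-0.01 -0.09 -0.02] eyeL [ 0.576  -0.1067  0.2526] eyeR [ 0.5593 -0.3922  0.257 ]
L err mm [-0.8  0. ] R xerr mm -0.7 units [-0.001 -0.018  0.001] down10mm [0.004 0.016 0.249]
clock: 11.85
position: [0.5695, -0.2468, 0.2697]
ee_rot: [-2.259, -2.129, 0.086]
force: [0.9, -0.7, -5.4]
width: 0.218
t 11.85 p [ 0.5695 -0.2468  0.2697] yaw -3.4 z [-0.0653 -0.0119 -0.9978] F [ 0.9 -0.7 -5.4] M [-0.01 -0.08  0.02] eyeL [ 0.5763 -0.107   0.2462] eyeR [ 0.5596 -0.3925  0.2507]
L err mm [-1.1  0.3] R xerr mm -1.0 units [ 0.007 -0.027  0.002] down10mm [0.004 0.016 0.249]
```

```bash
python3 -m jog '[0,0,-0.02,0.05,0, 0,0,0,0,0]'; python3 -m jog '[0,0,0.003,0.05,0, 0,0,0,0,0]';python3 st.py
```

```text
clock: 12.02
position: [0.5684, -0.2468, 0.2674]
ee_rot: [-2.259, -2.129, 0.087]
force: [-0.2, -0.4, -5.2]
width: 0.214
clock: 12.18
position: [0.5683, -0.2469, 0.2652]
ee_rot: [-2.259, -2.129, 0.087]
force: [-0.5, 0.3, -5.4]
width: 0.217
t 12.18 p [ 0.5683 -0.2469  0.2652] yaw -3.41 z [-0.0655 -0.0118 -0.9978] F [-0.5  0.3 -5.4] M [-0.05 -0.1  -0.02] eyeL [ 0.5751 -0.1071  0.2417] eyeR [ 0.5584 -0.3926  0.2462]
L err mm [0.1 0.4] R xerr mm 0.2 units [ 0.01   0.003 -0.   ] down10mm [0.004 0.016 0.249]
```

```bash
python3 -m jog '[0,0,0.003,0.05,0, 0,0,0,0,0]'; python3 st.py
```

```text
clock: 12.35
position: [0.5684, -0.2469, 0.263]
ee_rot: [-2.259, -2.129, 0.086]
force: [-0.4, 0.4, -6.0]
width: 0.215
t 12.35 p [ 0.5684 -0.2469  0.263 ] yaw -3.4 z [-0.0654 -0.0118 -0.9978] F [-0.4  0.4 -6. ] M [-0.05 -0.08  0.05] eyeL [ 0.5752 -0.1071  0.2396] eyeR [ 0.5585 -0.3926  0.2441]
L err mm [0.  0.4] R xerr mm 0.1 units [ 0.01   0.002 -0.   ] down10mm [0.004 0.016 0.249]
```

```bash
python3 -m jog '[0,0,0.003,0.05,0, 0,0,0,0,0]'; python3 -m jog '[0,0,0.003,0.05,0, 0,0,0,0,0]'; python3 st.py
```

```text
clock: 12.52
position: [0.5683, -0.2469, 0.2608]
ee_rot: [-2.259, -2.129, 0.087]
force: [-1.1, -0.6, -5.9]
width: 0.214
clock: 12.68
position: [0.5684, -0.247, 0.2586]
ee_rot: [-2.259, -2.129, 0.087]
force: [-0.5, 0.3, -6.2]
width: 0.213
t 12.68 p [ 0.5684 -0.247   0.2586] yaw -3.4 z [-0.0653 -0.0119 -0.9978] F [-0.5  0.3 -6.2] M [-0.08 -0.12 -0.02] eyeL [ 0.5752 -0.1072  0.2351] eyeR [ 0.5585 -0.3927  0.2396]
L err mm [0.  0.5] R xerr mm 0.1 units [ 0.012  0.001 -0.   ] down10mm [0.004 0.016 0.249]
```

```bash
python3 -m jog '[0,0,0.003,0.05,0, 0,0,0,0,0]'; python3 -m jog '[0,0,0.003,0.05,0, 0,0,0,0,0]';python3 -m jog '[0,0,0.003,0.05,0, 0,0,0,0,0]'; python3 st.py
python3 - <<'E'
from h import *
t=get_image("top")[...,::-1].copy();s=get_image("scene")[...,::-1].copy()
o=np.vstack([np.hstack([crop(t,345,172,50,36,8),crop(s,252,188,50,36,8)]),np.hstack([crop(t,440,178,50,36,8),crop(s,118,218,50,36,8)])])
cv2.imwrite("pics/c7.png",o)
E
```

```text
clock: 12.85
position: [0.5684, -0.247, 0.2564]
ee_rot: [-2.259, -2.129, 0.087]
force: [-0.2, -0.3, -5.2]
width: 0.21
clock: 13.02
position: [0.5684, -0.2471, 0.2541]
ee_rot: [-2.259, -2.129, 0.086]
force: [-0.9, 0.3, -5.9]
width: 0.217
clock: 13.18
position: [0.5684, -0.247, 0.2519]
ee_rot: [-2.259, -2.13, 0.086]
force: [-0.4, -0.6, -5.7]
width: 0.214
t 13.18 p [ 0.5684 -0.247   0.2519] yaw -3.4 z [-0.0653 -0.0119 -0.9978] F [-0.4 -0.6 -5.7] M [-0.06 -0.05  0.  ] eyeL [ 0.5752 -0.1073  0.2285] eyeR [ 0.5585 -0.3927  0.233 ]
L err mm [0.  0.6] R xerr mm 0.1 units [ 0.014  0.001 -0.   ] down10mm [0.004 0.016 0.249]
```

View pics/c7.png

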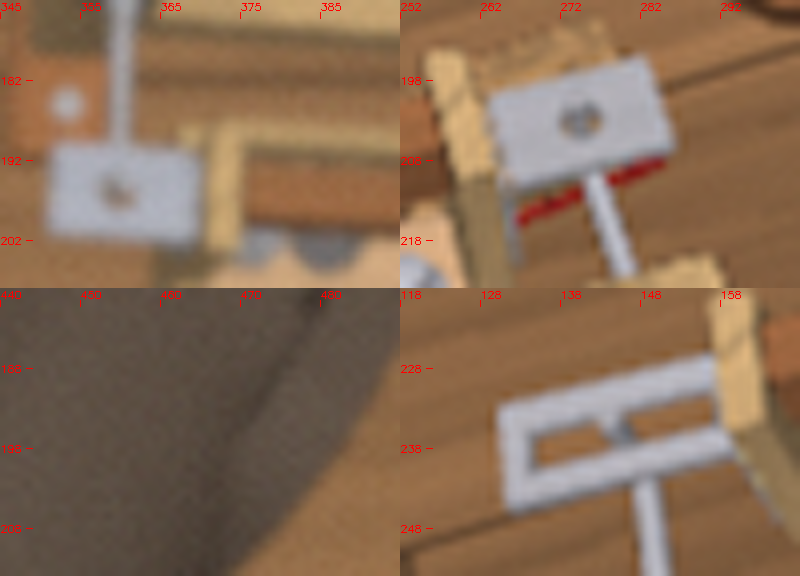

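```bash
python3 -m jog '[0,0,0.003,0.05,0, 0,0,0,0,0]' 30; python3 -m jog '[0,0,0.003,0.05,0, 0,0,0,0,0]';python3 -m jog '[0,0,0.003,0.05,0, 0,0,0,0,0]'; python3 st.py
```

```text
clock: 13.45
position: [0.5686, -0.2473, 0.2503]
ee_rot: [-2.259, -2.13, 0.086]
force: [-0.8, 0.0, -5.5]
width: 0.214
clock: 13.62
position: [0.5686, -0.2474, 0.2482]
ee_rot: [-2.259, -2.13, 0.086]
force: [-0.4, 1.3, -6.2]
width: 0.212
clock: 13.78
position: [0.5686, -0.2474, 0.2459]
ee_rot: [-2.259, -2.13, 0.086]
force: [0.3, -0.4, -5.9]
width: 0.214
t 13.78 p [ 0.5686 -0.2474  0.2459] yaw -3.4 z [-0.0644 -0.0122 -0.9978] F [ 0.3 -0.4 -5.9] M [-0.07 -0.11 -0.01] eyeL [ 0.5754 -0.1076  0.2224] eyeR [ 0.5588 -0.3931  0.227 ]
L err mm [-0.2  0.9] R xerr mm -0.2 units [ 0.022 -0.006  0.   ] down10mm [0.004 0.016 0.249]
```

```bash
python3 -m jog '[0,0,0.003,0.03,0, 0,0,0,0,0]'; python3 st.py
```

```text
clock: 13.95
position: [0.5687, -0.2475, 0.2447]
ee_rot: [-2.26, -2.13, 0.086]
force: [0.6, -0.2, -4.0]
width: 0.215
t 13.95 p [ 0.5687 -0.2475  0.2447] yaw -3.41 z [-0.0641 -0.0123 -0.9979] F [ 0.6 -0.2 -4. ] M [ 0.05 -0.1  -0.04] eyeL [ 0.5756 -0.1078  0.2212] eyeR [ 0.5588 -0.3932  0.2258]
L err mm [-0.4  1.1] R xerr mm -0.2 units [ 0.026 -0.009  0.   ] down10mm [0.004 0.016 0.249]
```

```bash
python3 -m jog '[0,0,0.003,0.03,0, 0,0,0,0,0]'; python3 st.py
```

```text
clock: 14.12
position: [0.5689, -0.2476, 0.2437]
ee_rot: [-2.26, -2.13, 0.085]
force: [0.1, 0.1, -4.2]
width: 0.221
t 14.12 p [ 0.5689 -0.2476  0.2437] yaw -3.41 z [-0.0636 -0.0123 -0.9979] F [ 0.1  0.1 -4.2] M [ 0.19 -0.    0.06] eyeL [ 0.5758 -0.1078  0.2202] eyeR [ 0.559  -0.3933  0.2248]
L err mm [-0.6  1.1] R xerr mm -0.4 units [ 0.028 -0.014  0.   ] down10mm [0.004 0.016 0.249]
```

```bash
python3 -m jog '[0,0,0,0.03,0, 0,0,0,0,0]'; python3 st.py|head -1; python3 -m jog '[0,0,0,0.03,0, 0,0,0,0,0]' >/dev/null; python3 st.py
```

```text
clock: 14.28
position: [0.569, -0.2478, 0.2432]
ee_rot: [-2.26, -2.131, 0.084]
force: [-1.7, 1.4, -1.6]
width: 0.215
t 14.28 p [ 0.569  -0.2478  0.2432] yaw -3.41 z [-0.0627 -0.0123 -0.998 ] F [-1.7  1.4 -1.6] M [0.44 0.16 0.12] eyeL [ 0.5759 -0.108   0.2197] eyeR [ 0.5592 -0.3935  0.2243]
t 14.45 p [ 0.569  -0.2478  0.243 ] yaw -3.4 z [-0.0617 -0.012  -0.998 ] F [-1.6  0.6  0.4] M [0.55 0.3  0.13] eyeL [ 0.5759 -0.1081  0.2196] eyeR [ 0.5592 -0.3935  0.2241]
L err mm [-0.7  1.4] R xerr mm -0.6 units [ 0.033 -0.018  0.001] down10mm [0.004 0.015 0.25 ]
```

```bash
python3 -m jog '[0,0,0,0.02,0, 0,0,0,0.02,0]' 14; python3 st.py|head -1; python3 -m jog '[0,0,0,0.03,0, 0,0,0,0.02,0]' 10 >/dev/null; python3 st.py
```

```text
clock: 14.62
position: [0.5691, -0.248, 0.2425]
ee_rot: [-2.261, -2.132, 0.081]
force: [-3.5, 2.8, 8.3]
width: 0.215
t 14.62 p [ 0.5691 -0.248   0.2425] yaw -3.39 z [-0.0606 -0.012  -0.9981] F [-3.5  2.8  8.3] M [0.59 0.83 0.07] eyeL [ 0.576  -0.1082  0.219 ] eyeR [ 0.5593 -0.3937  0.2235]
t 14.78 p [ 0.569  -0.2481  0.2423] yaw -3.39 z [-0.0592 -0.0117 -0.9982] F [-4.9  3.  10.1] M [ 0.69  0.97 -0.01] eyeL [ 0.5759 -0.1083  0.2189] eyeR [ 0.5593 -0.3938  0.2232]
L err mm [-0.7  1.6] R xerr mm -0.7 units [ 0.038 -0.02   0.001] down10mm [0.004 0.015 0.25 ]
```

```bash
python3 -m jog '[0,0.02,-0.03,0.03,0, 0,0.01,-0.01,0.02,0]' ; python3 st.py
```

```text
clock: 14.95
position: [0.5689, -0.2479, 0.2425]
ee_rot: [-2.265, -2.136, 0.076]
force: [-2.0, 2.2, 4.5]
width: 0.216
t 14.95 p [ 0.5689 -0.2479  0.2425] yaw -3.39 z [-0.0544 -0.0138 -0.9984] F [-2.   2.2  4.5] M [0.25 0.55 0.09] eyeL [ 0.5759 -0.1081  0.2189] eyeR [ 0.5593 -0.3936  0.2237]
L err mm [-0.7  1.4] R xerr mm -0.7 units [ 0.035 -0.02   0.   ] down10mm [0.004 0.013 0.25 ]
```

```bash
python3 -m jog '[0,0.01,-0.01,0.04,0, 0,0,0,0.04,0]' ; python3 st.py|head -1; python3 -m jog '[0,0,-0.01,0.05,0, 0,0,0,0.05,0]' ; python3 st.py|head -1
```

```text
clock: 15.12
position: [0.5688, -0.2481, 0.2417]
ee_rot: [-2.267, -2.137, 0.074]
force: [-7.1, 5.3, 14.0]
width: 0.219
t 15.12 p [ 0.5688 -0.2481  0.2417] yaw -3.4 z [-0.0516 -0.0145 -0.9986] F [-7.1  5.3 14. ] M [ 0.93  1.51 -0.04] eyeL [ 0.5759 -0.1084  0.218 ] eyeR [ 0.5592 -0.3939  0.223 ]
clock: 15.28
position: [0.5687, -0.2485, 0.2407]
ee_rot: [-2.269, -2.139, 0.07]
force: [-6.3, 4.0, 14.5]
width: 0.221
t 15.28 p [ 0.5687 -0.2485  0.2407] yaw -3.4 z [-0.0485 -0.0144 -0.9987] F [-6.3  4.  14.5] M [0.67 1.38 0.  ] eyeL [ 0.5758 -0.1088  0.217 ] eyeR [ 0.5591 -0.3943  0.2219]
```

```bash
python3 -m jog '[0,0.01,-0.02,0.04,0, 0,0,0,0.04,0]' 18; python3 st.py|head -1; python3 -m jog '[0,0,0,0.04,0, 0,0,0,0.04,0, 0,0,0,0.04,0]' ; python3 st.py|head -1
```

```text
clock: 15.45
position: [0.5687, -0.2486, 0.2407]
ee_rot: [-2.271, -2.141, 0.066]
force: [-7.7, 3.9, 14.5]
width: 0.214
t 15.45 p [ 0.5687 -0.2486  0.2407] yaw -3.39 z [-0.0442 -0.0148 -0.9989] F [-7.7  3.9 14.5] M [ 1.    1.61 -0.04] eyeL [ 0.5759 -0.1089  0.217 ] eyeR [ 0.5592 -0.3943  0.2219]
clock: 15.7
position: [0.5685, -0.2486, 0.2405]
ee_rot: [-2.272, -2.143, 0.06]
force: [-6.3, 4.5, 15.7]
width: 0.217
t 15.7 p [ 0.5685 -0.2486  0.2405] yaw -3.37 z [-0.0406 -0.0134 -0.9991] F [-6.3  4.5 15.7] M [0.89 1.33 0.02] eyeL [ 0.5758 -0.1089  0.2171] eyeR [ 0.5592 -0.3943  0.2216]
```

```bash
cat > pl.py <<'E'
from h import *
s=get_image("scene")[...,::-1].copy();cv2.imwrite(__import__("sys").argv[1],s)
c=camera_params("scene")
def plate(im,x0,y0,x1,y1):
    b=cv2.resize(im[y0:y1,x0:x1],None,fx=4,fy=4,interpolation=cv2.INTER_CUBIC);h=cv2.cvtColor(b,cv2.COLOR_BGR2HSV)
    m=cv2.morphologyEx(((h[...,1]<55)&(h[...,2]>100)).astype(np.uint8),cv2.MORPH_CLOSE,np.ones((5,5)));m=cv2.morphologyEx(m,cv2.MORPH_OPEN,np.ones((13,13)))
    q=max(cv2.findContours(m,0,2)[0],key=cv2.contourArea);q=cv2.convexHull(q);M=cv2.moments(q);return (np.array([M["m10"],M["m01"]])/M["m00"]+.5)/4-.5+[x0,y0],cv2.contourArea(q)/16
def atx(p,x):
    o,d=ray(c,p);return o+d*(x-o[0])/d[0]
s6=cv2.imread("pics/s6.png")
l0,al=plate(s6,250,165,290,192);r0,ar=plate(s6,110,195,158,228);l1,al1=plate(s,256,190,292,218);r1,ar1=plate(s,118,222,162,252)
print(l0,r0,l1,r1,al,ar,al1,ar1)
p,r,_=tool();xl,xr=(p+r@[.1403,0,.0213])[0],(p+r@[-.1457,0,.0213])[0]
zl0,zr0=atx(l0,.5542)[2],atx(r0,.5391)[2];print("z bias L,R vs kin",zl0-.287,zr0-.292)
print("eye z now L,R",atx(l1,xl)[2]-(zl0-.287),atx(r1,xr)[2]-(zr0-.292),"y",atx(l1,xl)[1],atx(r1,xr)[1])
E
python3 pl.py pics/s8.png; python3 st.py|head -1
```

```text
[269.39518707 180.52834868] [133.9188992  213.46778136] [274.09711318 205.88574946] [146.16435742 240.87494436] 285.09375 412.34375 286.59375 468.0
z bias L,R vs kin 0.0008460499607266248 0.0010796150616451672
eye z now L,R 0.21995228018748475 0.21594779452451246 y -0.10537232377861898 -0.39651476441770794
t 15.75 p [ 0.5685 -0.2486  0.2406] yaw -3.38 z [-0.0404 -0.0132 -0.9991] F [-7.5  5.  16.2] M [ 0.93  1.34 -0.03] eyeL [ 0.5759 -0.1089  0.2171] eyeR [ 0.5592 -0.3943  0.2216]
```

```bash
python3 -m jog '[0,0.03,-0.05,0.0,0, 0,0.01,-0.02,0,0]' ; python3 st.py|head -1; python3 -m jog '[0,0,-0.02,-0.01,0, 0,0,0,0,0]' ; python3 st.py|head -1
```

```text
clock: 15.92
position: [0.5672, -0.2476, 0.242]
ee_rot: [-2.275, -2.146, 0.058]
force: [0.6, -0.3, -4.9]
width: 0.218
t 15.92 p [ 0.5672 -0.2476  0.242 ] yaw -3.36 z [-0.0363 -0.0151 -0.9992] F [ 0.6 -0.3 -4.9] M [-0.17 -0.17 -0.01] eyeL [ 0.5746 -0.1079  0.2183] eyeR [ 0.558  -0.3934  0.2232]
clock: 16.08
position: [0.567, -0.2475, 0.2418]
ee_rot: [-2.276, -2.147, 0.057]
force: [1.0, -0.7, -3.0]
width: 0.216
t 16.08 p [ 0.567  -0.2475  0.2418] yaw -3.36 z [-0.0353 -0.0159 -0.9992] F [ 1.  -0.7 -3. ] M [-0.19 -0.19 -0.08] eyeL [ 0.5744 -0.1078  0.218 ] eyeR [ 0.5578 -0.3933  0.2231]
```

```bash
python3 -m jog '[0,0,0,0.04,0, 0,0,0,0.04,0]' 25; python3 st.py|head -1; python3 -m jog '[0,0,-0.01,0.04,0, 0,0,-0.01,0.04,0]' ; python3 st.py|head -1
```

```text
clock: 16.25
position: [0.567, -0.2479, 0.2402]
ee_rot: [-2.276, -2.147, 0.056]
force: [-6.6, 5.7, 20.6]
width: 0.216
t 16.25 p [ 0.567  -0.2479  0.2402] yaw -3.37 z [-0.0344 -0.0158 -0.9993] F [-6.6  5.7 20.6] M [ 1.09  1.32 -0.12] eyeL [ 0.5745 -0.1082  0.2165] eyeR [ 0.5578 -0.3937  0.2215]
clock: 16.42
position: [0.5669, -0.2479, 0.2405]
ee_rot: [-2.277, -2.148, 0.051]
force: [-4.9, 3.9, 15.0]
width: 0.216
t 16.42 p [ 0.5669 -0.2479  0.2405] yaw -3.35 z [-0.0309 -0.0146 -0.9994] F [-4.9  3.9 15. ] M [ 0.73  0.79 -0.14] eyeL [ 0.5744 -0.1081  0.217 ] eyeR [ 0.5578 -0.3936  0.2216]
```

```bash
python3 -m jog '[0,0,-0.01,0.035,0, 0,0,-0.01,0.035,0, 0,0,-0.01,0.035,0, 0,0,-0.01,0.035,0]'; python3 st.py|head -1; python3 -m jog '[0,0.02,-0.02,0.01,0, 0,0,0,0.01,0]'; python3 st.py|head -1
```

```text
clock: 16.75
position: [0.5668, -0.2478, 0.2406]
ee_rot: [-2.279, -2.151, 0.042]
force: [-2.7, 3.7, 12.0]
width: 0.219
t 16.75 p [ 0.5668 -0.2478  0.2406] yaw -3.32 z [-0.0243 -0.0132 -0.9996] F [-2.7  3.7 12. ] M [ 0.43  0.55 -0.13] eyeL [ 0.5743 -0.108   0.2173] eyeR [ 0.5579 -0.3935  0.2215]
clock: 16.92
position: [0.5668, -0.2477, 0.2413]
ee_rot: [-2.281, -2.153, 0.04]
force: [-1.4, 1.6, 0.8]
width: 0.22
t 16.92 p [ 0.5668 -0.2477  0.2413] yaw -3.33 z [-0.0215 -0.0142 -0.9997] F [-1.4  1.6  0.8] M [ 0.09  0.28 -0.11] eyeL [ 0.5744 -0.108   0.2179] eyeR [ 0.5579 -0.3935  0.2223]
```

```bash
python3 -m jog '[22,0,0,0,0, 24,0,0,0,0, 28,0,0,0,0, 34,0,0,0,0, 50,0,0,0,0, 50,0,0,0,0, 50,0,0,0,0, 50,0,0,0,0, 50,0,0,0,0, 50,0,0,0,0]'; python3 st.py|head -1; python3 pl.py pics/s9.png
```

```text
clock: 17.75
position: [0.566, -0.2478, 0.2399]
ee_rot: [-2.28, -2.151, 0.043]
force: [-0.6, -0.2, -0.0]
width: 0.545
t 17.75 p [ 0.566  -0.2478  0.2399] yaw -3.34 z [-0.0248 -0.014  -0.9996] F [-0.6 -0.2 -0. ] M [-0.03  0.03 -0.04] eyeL [ 0.5736 -0.1081  0.2164] eyeR [ 0.557  -0.3935  0.2209]
[269.39518707 180.52834868] [133.9188992  213.46778136] [274.19270773 205.61062522] [146.63808982 240.50051738] 285.09375 412.34375 270.65625 453.0
z bias L,R vs kin 0.0008460499607266248 0.0010796150616451672
eye z now L,R 0.2177400923214055 0.21380010448986392 y -0.10459470953287246 -0.39598025214068633
```

```bash
python3 -m jog '[50,0,0,-0.2,0, 50,0,0,-0.4,0, 50,0,0,-0.5,0, 50,0,0,-0.6,0, 50,0,0,-0.7,0, 50,0,0,-0.7,0, 50,0,0,-0.7,0, 50,0,0,-0.4,0, 50,0,0,0,0, 50,0,0,0,0, 50,0,0,0,0, 50,0,0,0,0, 50,0,0,0,0, 50,0,0,0,0]'
python3 - <<'E'
from h import *
s=get_image("scene")[...,::-1].copy();t=get_image("top")[...,::-1].copy();
for _ in range(6): s2=get_image("scene")[...,::-1].copy()
print("motion px",(cv2.absdiff(s,s2).max(2)[170:330,100:320]>25).sum(), observe()["position"],observe()["dq"].round(4))
o=np.vstack([crop(s2,100,170,220,110,3.6),np.hstack([crop(s2,252,185,50,36,7.9),crop(s2,118,218,50,36,7.9)])[:,:792]*1 if 0 else np.pad(np.hstack([crop(s2,252,187,48,27,7.5),crop(s2,120,225,48,27,7.5)]),((0,0),(0,72),(0,0)))])
cv2.imwrite("pics/c9.png",o);print(o.shape)
E
```

```text
clock: 18.97
position: [0.5678, -0.2451, 0.4185]
ee_rot: [-2.281, -2.147, 0.047]
force: [0.7, -0.4, 0.3]
width: 0.543
motion px 30 [ 0.56804527 -0.24527645  0.41930632] [ 0.0006 -0.0009 -0.0001  0.0002 -0.      0.001   0.0005]
(598, 792, 3)
```

View pics/c9.png

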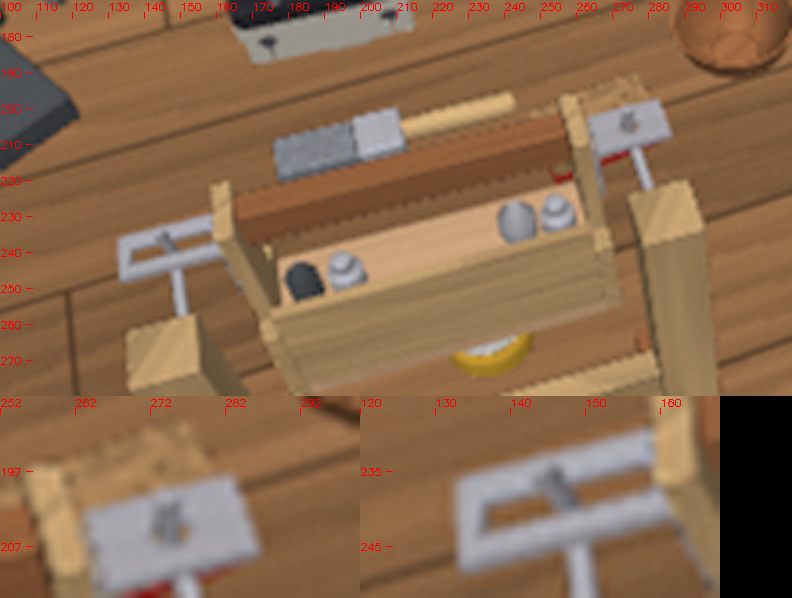

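```bash
python3 -m jog '[50,0,0,0,0, 50,0,0,0,0, 50,0,0,0,0, 50,0,0,0,0, 50,0,0,0,0, 50,0,0,0,0, 50,0,0,0,0, 50,0,0,0,0, 50,0,0,0,0, 50,0,0,0,0, 50,0,0,0,0, 50,0,0,0,0, 50,0,0,0,0, 50,0,0,0,0, 50,0,0,0,0, 50,0,0,0,0]'
python3 - <<'E'
from h import *
a=[get_image("scene").astype(np.float32).mean(2) for _ in range(7)]
b=lambda i:np.ascontiguousarray(a[i][200:285,128:270])
print([tuple(np.round(cv2.phaseCorrelate(b(0),b(i))[0],3)) for i in range(1,7)],(abs(a[0]-a[6])[170:330,100:320]>20).sum())
E
```

```text
clock: 20.7
position: [0.5681, -0.2453, 0.4194]
ee_rot: [-2.282, -2.148, 0.046]
force: [0.2, -0.2, -0.2]
width: 0.545
[(np.float64(0.006), np.float64(0.021)), (np.float64(0.013), np.float64(-0.001)), (np.float64(0.027), np.float64(0.01)), (np.float64(0.022), np.float64(0.017)), (np.float64(0.003), np.float64(0.009)), (np.float64(0.001), np.float64(-0.023))] 0
```

The rack isn't moving and the robot is clear of it, so I'm handing in.

```bash
python3 -c "from cell import *; print(sign_off())"
```

```text
the job is handed in; nothing more can be done
None
```

The rack is hanging on both hooks, released and still, and I handed the job in at about 21 s of the 72 s allowed.

**What I did:**
- My first attempt to grip closed too late, so the fingers shut above the rail. I reopened them and gripped it on the second try.
- I brought the rack in from the front and lowered it in 1–2 mm steps until both eyes were down on their hooks.
- I pressed down twice. The first press held 14–16 N for about 0.6 s. The second dipped to 12 N, and its first reading peaked at 20.6 N.
- I took the load off, opened the fingers and lifted straight up.

**Last checks:**
- The last picture shows a prong through the round eye and one through the slot. The tin, brush and bowl in that view looked undisturbed; I did not check the other bystanders afterwards.
- No image motion of the rack over the last 0.3 s, about 3 s after release. The tool force was about zero.

**Less certain:**
- The force on each hook is inferred from the wrist force and moment, not measured. I put it at about 13 N left and 7–8 N right during the press, and at most about 17 N on the left at the 20.6 N peak.
- Sideways forces of up to about 8 N during pressing make that split rough.
- The camera put the eyes at about 218 mm (left) and 214 mm (right) against the nominal 220 mm. The right-hand value is probably low, because the hook rod blurred that measurement. The arm's own pose gave 216 mm and 221 mm, but it does not allow for the rack turning in the grip.

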